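# Open the peanut jar for the next slab of brittle

### The job

Open the jar of peanuts with the green screw lid so that the next slab can be mixed: unscrew the lid anticlockwise until its thread lets go, lift it off and set it down flat, right way up, in the shallow steel tray. Do not drop the lid, leave the jar standing fully down in its rack pocket, and do not disturb the other jars, the tub or the hand tools.

Things in the scene. Friction and masses are not known exactly. Their poses are not given: they have to be found in the camera images.
- green_lid: Green round plastic screw lid with a ribbed skirt, 66 mm across, 30 mm tall, 45 g. Origin on its axis at the lower edge of the skirt (1 mm above the jar's shoulder when closed), z up, top face at z = 30 mm. Right-hand thread: it unscrews anticlockwise seen from above, climbing 8 mm a turn; closed at the start, not tightened hard, and it does not run back by itself.
- jar_mouth (a point): Centre of the jar's rim, 138 mm above its underside; axes as the jar's. Round neck 26 mm tall, 57 mm across its thread ridge. Three lugs in the lid run under the ridge with some 2 mm of axial and 1 mm of sideways play; the lid comes free after about one and a half turns (1.3 to 1.6), some 12 mm up. Until then pulling up lifts the whole jar.
- peanut_jar: The jar under the green lid: clear square plastic jar full of peanuts, 84 x 84 mm, shoulder at z = 112 mm, rim at z = 138 mm, 0.5 to 0.8 kg. Origin at the centre of its underside, z up; the neck is on its axis. It stands loose, but its square foot sits in a fitting rack pocket that keeps it from turning.
- jar_rack: Stainless rack screwed to the bench, 110 x 370 x 45 mm, with three square pockets (87.5 mm inside, walls 45 mm high) in a row along its y axis, 125 mm apart, floor of the pockets at z = 3 mm; origin at the centre of its underside. Which jar stands in which pocket varies.
- lid_tray: Shallow open tray of bright steel, 170 mm (its x) by 140 mm (its y), rim 14 mm high, wall and floor 3 mm thick, 0.55 kg, lying loose on the bench to the left or right of the rack. Origin at the centre of its underside, so its inner floor is at z = 3 mm.
- walnut_jar: Closed jar of walnuts of the same shape with a white lid, 143 mm tall in all; origin at the centre of its underside. To be left alone.
- almond_jar: Closed jar of almonds of the same shape with a yellow lid, 143 mm tall in all; origin at the centre of its underside. To be left alone.
- clear_tub: Clear rectangular tub with a blue press-on lid, 138 x 113 x 72 mm, on the side of the rack where the tray is not; origin at the centre of its underside. To be left alone.
- scraper: Steel bench scraper with a white grip, 97 x 150 x 22 mm, lying flat behind the rack to the left; origin at the bench, near its middle. To be left alone.
- spatula: Spatula 260 mm long with a black handle, lying behind the rack to the right; origin near its middle. To be left alone.
Not all that is in view belongs to the job. Leave any orange look-alike of the green_lid alone.

How it is judged:
By the outcome, as a careful person would: the job done as asked, in the order asked, and still so for the second after the job is handed in, with the robot touching nothing.
It also fails if it takes over 72 s, if anything falls off the work surface, if the arm or the gripper's body presses on something with over 40 N, if the wrist force passes 120 N, or if a joint passes its speed limit or range.

### The arm

A 6-joint arm with a two-finger parallel gripper is mounted at the origin on the work surface. World frame = base frame: x ahead of the robot, y to its left, z up, the work surface at z = 0. Lengths are in m, angles in rad, forces in N, time in s.
With the tool pointing down it reaches from about 0.25 to 0.725 m from the base axis. Payload 9.7 kg.
Tool frame: the origin (TCP) lies at the very end of the fingers, on their centre line; the grasp point (between the pads) lies 19 mm behind it; z points along the fingers, y is the direction in which the jaws open and shut (so a half turn about z gives the same grasp; the last joint's range is limited). The gripper opens to 85 mm and grips with 20 to 120 N. Pads are 22 mm wide; open, the fingers measure 114 mm over their backs; the gripper's body (76 mm by 85 mm) begins 54 mm behind the grasp point. The pads swing forward as they close: fully open they stand 13 mm farther back than shut.
Start: joints at [1.345, 0.087, 0.176, 1.66, 0, 1.571], TCP at [0.123, 0.536, 0.231] pointing down, gripper open.
Joint ranges: [-3.13, 3.13], [-0.85, 1.81], [-1.15, 1.24], [-2.2, 2.28], [-1.44, 1.52], [-3.14, 3.14]. Speed limits (rad/s): [2.22, 2.22, 2.57, 3.14, 3.14, 3.14].

### API

Orientations are given as a unit quaternion [x, y, z, w].
In Python, from station import env gives the robot as it stands.
- The arm moves only by the tool drive_tool, never from a script. Its argument "rows" is one flat list of numbers, 7 for each row, row after row: the turn, a rotation vector about the tool's x, y, z in degrees, then the shift along the tool's x, y, z in cm, then the finger opening in cm, from 0 to 8.54. In form: [ax, ay, az, dx, dy, dz, fingers, ax, ay, az, dx, dy, dz, fingers, ...]. A call has 1 to 20 rows; each row shifts and turns the commanded pose from where the row before left it, along the tool's axes as they then stand; what a row does not reach is not made up. A row lasts 1/12 s, in which the tool goes at most 41.7 mm and 7.16 degrees, less where a joint would pass 70% of its speed; a pose out of reach is approached as far as the arm can. A call is refused whole if a number of a shift passes 4.17 or a number of a turn 7.16, either way. A call with a gripper value outside its range is refused whole. The fingers move at their own pace and stop on an object; "force" is the grip in N (left out, the last holds). Time passes only in rows, so rows that do not move let the fingers close. It gives the time, the measured TCP pose, the force and the opening at its end, in the units of the state.
- env.sense(): the state, without advancing time (a new reading comes with each control period).
- env.read_camera(name): name is "scene" or "top" or "wrist"; returns the picture (420x560x3 uint8, red, green, blue); there is no depth.
- env.camera_model(name): a dict with "K" (3x3 intrinsics, pixels), "eye" and "orientation" of the camera in the world; the wrist camera has in their place "T_tool_cam" (4x4, takes a point from camera to tool coordinates, whose origin is the TCP and whose axes are the flange's). Camera axes: x right, y up, looking along -z (the intrinsics and any distortion apply to the point x, -y, -z); pixel columns grow to the right and rows downward; lengths in m; the calibration is good to about 2 mm. A picture is of the moment at which its call begins: read the wrist's pose just before it. camera_model takes no time and is no camera call.
- env.job_done(): hands the job in, once; it reports no verdict.
The state is a dict: "time_s": time; "joint_pos": joint angles; "dq": joint speeds; "tau": joint torques, N m; "eef_pos": TCP position; "orientation": TCP orientation; "wrist_force": force on the tool from outside, world axes, zero at the start; "ft_torque": the same for the moment, N m; "grip_width": finger opening in m.
Only numpy, scipy, OpenCV 4.12 (cv2) and the standard library are available. Lean on these libraries where they do the work, as an engineer would, in place of code of your own. Each camera call takes 0.05 s, during which the arm holds its last target.

## Working session

There is one attempt and no reset: what is moved stays moved. The work goes in short steps, Python scripts to look and compute and a tool call to move; the robot and the scene stay as the last step left them, time stands still between calls to the robot, and variables do not carry over. Pictures are saved under pics/ and viewed, and the job is handed in when it is done.

Besides the shell and the picture viewer there is one more tool, called as name(argument=value, ...) on one line, values as JSON. drive_tool: Moves the arm, as the interface text tells. Its arguments: {"type":"object","properties":{"rows":{"type":"array"},"force":{"type":"number"}},"required":["rows"]}

```bash
mkdir -p pics; ls
cat > h.py <<'E'
import numpy as np, cv2
from station import env
from scipy.spatial.transform import Rotation as R
def snap(n,f):
    s=env.sense(); im=env.read_camera(n); cv2.imwrite('pics/'+f,im[:,:,::-1]); return s,im
def cam(n,s=None):
    m=env.camera_model(n); K=np.array(m['K'])
    if 'T_tool_cam' in m:
        T=np.eye(4);T[:3,:3]=R.from_quat(s['orientation']).as_matrix();T[:3,3]=s['eef_pos']
        T=T@np.array(m['T_tool_cam']); return K,T[:3,3],T[:3,:3]
    o=np.array(m['orientation']); o=R.from_quat(o).as_matrix() if o.size==4 else o
    return K,np.array(m['eye']),o
def onz(c,u,v,z):
    K,e,o=c; d=np.linalg.solve(K,[u,v,1.]); d=o@(d*[1,-1,-1]); return e+d*(z-e[2])/d[2]
def proj(c,p):
    K,e,o=c; q=o.T@(np.array(p)-e)*[1,-1,-1]; q=K@q; return q[:2]/q[2]
E
python3 - <<'E'
from h import *
for n in ['scene','top','wrist']:
    snap(n,n+'0.png'); print(env.camera_model(n))
print(env.sense())
E
```

```text
pics
{'K': array([[518.64802143,   0.        , 287.20649081],
       [  0.        , 518.64802143, 214.1264863 ],
       [  0.        ,   0.        ,   1.        ]]), 'eye': array([1.35814632, 0.62591915, 0.971878  ]), 'orientation': array([0.17599877, 0.37603642, 0.81977254, 0.39445409])}
{'K': array([[500.93849913,   0.        , 285.23082864],
       [  0.        , 500.93849913, 207.02184281],
       [  0.        ,   0.        ,   1.        ]]), 'eye': array([0.30892859, 0.00395724, 1.27088174]), 'orientation': array([ 0.07418083, -0.07858992, -0.69956228,  0.70635221])}
{'K': array([[362.38527238,   0.        , 275.77641209],
       [  0.        , 362.38527238, 203.16324236],
       [  0.        ,   0.        ,   1.        ]]), 'T_tool_cam': array([[ 1.93745537e-04,  9.46617927e-01,  3.22357661e-01,
         8.37031316e-02],
       [ 9.99999893e-01, -4.77138303e-05, -4.60912729e-04,
        -3.74105201e-04],
       [-4.20927334e-04,  3.22357716e-01, -9.46617835e-01,
        -1.43000625e-01],
       [ 0.00000000e+00,  0.00000000e+00,  0.00000000e+00,
         1.00000000e+00]])}
{'time_s': 0.15, 'joint_pos': array([1.34499645e+00, 8.73255482e-02, 1.75308578e-01, 1.65977683e+00,
       1.40104938e-05, 1.57083428e+00]), 'dq': array([ 0.00089607, -0.00178012,  0.00357258, -0.00098571, -0.00061443,
        0.00041333]), 'tau': array([ 8.85295303e-04, -5.20760036e+01,  4.65046620e+01,  1.38432658e-02,
        6.54440009e-05,  1.21232245e-05]), 'eef_pos': array([0.12309576, 0.53587542, 0.23074654]), 'orientation': array([ 1.12679090e-01,  9.93631307e-01, -4.94773299e-04, -6.31390330e-05]), 'wrist_force': array([-0.53977608, -0.60192158,  0.75890761]), 'ft_torque': array([-0.02043657,  0.01895814, -0.04142031]), 'grip_width': 0.08491121499641009}
```

View pics/scene0.png

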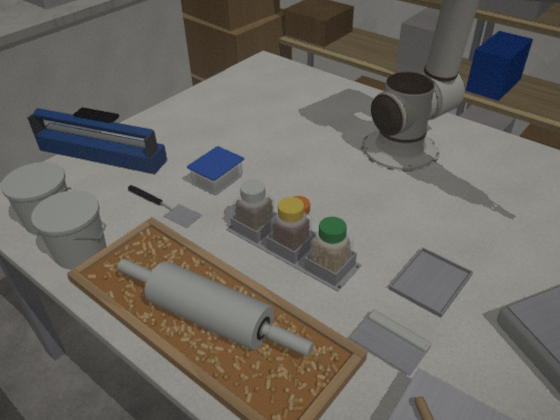

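View pics/top0.png

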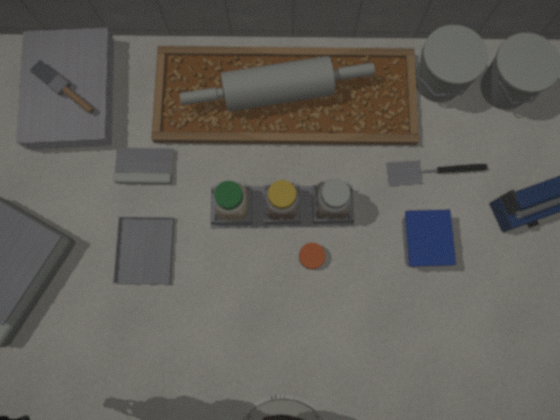

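View pics/wrist0.png

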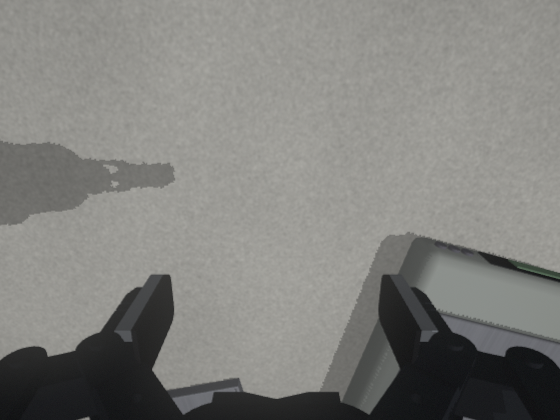

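```bash
cat > m.py <<'E'
from h import *
def lid(im,lo=(45,100,40),hi=(85,255,255)):
    h=cv2.cvtColor(im,cv2.COLOR_RGB2HSV); m=cv2.inRange(h,lo,hi)
    cs=cv2.findContours(m,cv2.RETR_EXTERNAL,cv2.CHAIN_APPROX_NONE)[0]
    return m,max(cs,key=cv2.contourArea)
E
python3 - <<'E'
from m import *
for n in ['top','scene']:
    im=cv2.imread(f'pics/{n}0.png')[:,:,::-1].copy()
    m,c=lid(im); print(n,cv2.contourArea(c),cv2.boundingRect(c),cv2.fitEllipse(c))
    x,y,w,h=cv2.boundingRect(c); cr=im[y-25:y+h+65,x-40:x+w+45]
    cv2.imwrite(f'pics/crop_{n}.png',cv2.resize(cr[:,:,::-1],None,fx=4.5,fy=4.5,interpolation=cv2.INTER_CUBIC))
    print('crop org',x-40,y-25)
im=cv2.imread('pics/top0.png'); cv2.imwrite('pics/crop_tray.png',cv2.resize(im[200:300,100:250],None,fx=5,fy=5,interpolation=cv2.INTER_CUBIC))
C=cam('top')
for p in [(229,195),(312,256)]: print(onz(C,*p,.146))
for p in [(116,218),(172,218),(172,284),(116,284)]: print(onz(C,*p,.014))
E
```

```text
top 460.0 (215, 182, 27, 26) ((228.0126495361328, 194.25051879882812), (24.08510398864746, 24.603778839111328), 83.039794921875)
crop org 175 157
scene 519.5 (319, 217, 27, 26) ((331.94915771484375, 229.33834838867188), (25.43044662475586, 26.21050453186035), 102.66448974609375)
crop org 279 192
[0.58341454 0.12812733 0.146     ]
[ 0.44406111 -0.06326509  0.146     ]
[0.55219733 0.42865303 0.014     ]
[0.55366575 0.28607257 0.014     ]
[0.38689683 0.27650587 0.014     ]
[0.38560276 0.41510796 0.014     ]
```

View pics/crop_top.png

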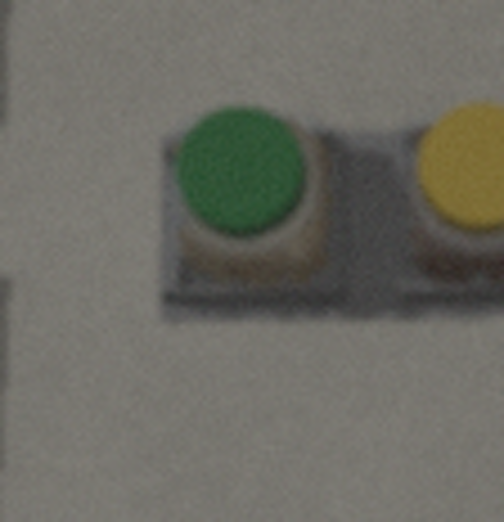

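View pics/crop_scene.png

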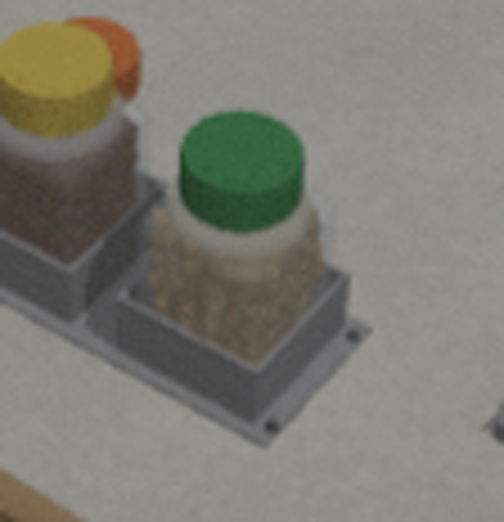

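View pics/crop_tray.png

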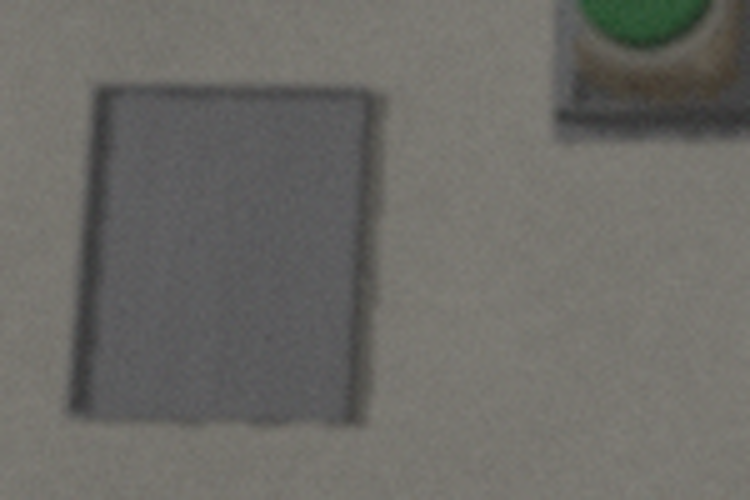

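Run:
```python
from h import *
C=cam('top');S=cam('scene')
def tri(a,b):
    def ray(c,u,v):
        p=onz(c,u,v,0)-c[1]; return c[1],p/np.linalg.norm(p)
    A=np.zeros((3,3));B=np.zeros(3)
    for c,p in((C,a),(S,b)):
        e,d=ray(c,*p);M=np.eye(3)-np.outer(d,d);A+=M;B+=M@e
    return np.linalg.solve(A,B)
print('lid top',onz(C,228.2,194.6,.146),onz(S,332.6,226.9,.146),tri((228.2,194.6),(332.6,226.9)))
P=[onz(C,*p,.014) for p in [(119.5,217.8),(175,218.5),(172,284),(115,282.5)]]
for p in P: print(p)
print(np.mean(P,0),[np.linalg.norm(P[i]-P[i-1]) for i in range(4)])
s=env.sense(); print(R.from_quat(s['orientation']).as_matrix())
```

```text
lid top [0.58434566 0.13000499 0.146     ] [0.58998576 0.13680591 0.146     ] [0.58506462 0.13193579 0.13994269]
[0.55280846 0.41979008 0.014     ]
[0.55244492 0.27835482 0.014     ]
[0.38689683 0.27650587 0.014     ]
[0.38926233 0.41788197 0.014     ]
[0.47035314 0.34813319 0.014     ] [np.float64(0.16355726584318664), np.float64(0.14143572500776633), np.float64(0.16555841723948667), np.float64(0.14139589283682702)]
[[-9.74606838e-01  2.23922879e-01 -2.36975049e-04]
 [ 2.23923004e-01  9.74606356e-01 -9.69015582e-04]
 [ 1.39726300e-05 -9.97473377e-04 -9.99999502e-01]]
```

drive_tool(rows=[0, 0, 0, -2.7, -1.45, -0.1, 8.5, 0, 0, 0, -2.7, -1.45, -0.1, 8.5, 0, 0, 0, -2.7, -1.45, -0.1, 8.5, 0, 0, 0, -2.7, -1.45, -0.1, 8.5, 0, 0, 0, -2.7, -1.45, -0.1, 8.5, 0, 0, 0, -2.7, -1.45, -0.1, 8.5, 0, 0, 0, -2.7, -1.45, -0.1, 8.5, 0, 0, 0, -2.7, -1.45, -0.1, 8.5, 0, 0, 0, -2.7, -1.45, -0.1, 8.5, 0, 0, 0, -2.7, -1.45, -0.1, 8.5, 0, 0, 0, -2.7, -1.45, -0.1, 8.5, 0, 0, 0, -2.7, -1.45, -0.1, 8.5, 0, 0, 0, -2.7, -1.45, -0.1, 8.5, 0, 0, 0, -2.7, -1.45, -0.1, 8.5, 0, 0, 0, -2.7, -1.45, -0.1, 8.5, 0, 0, 0, -2.7, -1.45, -0.1, 8.5, 0, 0, 0, -2.7, -1.45, -0.1, 8.5, 0, 0, 0, -2.7, -1.45, -0.1, 8.5, 0, 0, 0, -2.7, -1.45, -0.1, 8.5, 0, 0, 0, -2.7, -1.45, -0.1, 8.5])

```text
time_s: 1.82
eef_pos: [0.5854, 0.1312, 0.251]
orientation: [0.113, 0.994, -0.0, -0.0]
wrist_force: [-0.1, 0.5, 0.3]
grip_width: 0.0847
```

Run:
```python
from m import *
s,im=snap('wrist','w1.png'); print(s['time_s'],s['joint_pos'],s['eef_pos'],R.from_quat(s['orientation']).as_matrix().round(3))
m,c=lid(im); print(cv2.boundingRect(c),cv2.fitEllipse(c)); C=cam('wrist',s)
(u,v),_,_=cv2.fitEllipse(c); print(onz(C,u,v,.146))
```

```text
1.8167 [2.20506408e-01 2.20584700e-01 3.65042878e-01 1.71565969e+00
 3.43875409e-05 4.46420939e-01] [0.58541471 0.13123146 0.25102938] [[-0.975  0.224 -0.   ]
 [ 0.224  0.975 -0.   ]
 [ 0.    -0.    -1.   ]]
(233, 154, 89, 90) ((276.91021728515625, 199.50521850585938), (87.67192840576172, 88.27185821533203), 122.4725112915039)
[0.58352618 0.13222596 0.146     ]
```

View pics/w1.png

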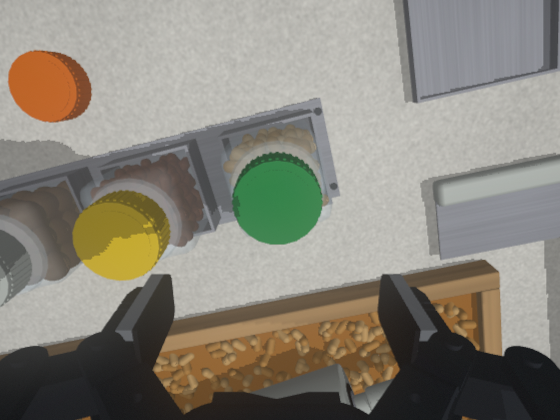

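Run:
```python
from m import *
im=cv2.imread('pics/w1.png')[:,:,::-1].copy(); s=env.sense();C=cam('wrist',s)
m,c=lid(im); g=im[:,:,1]; x,y,w,h=cv2.boundingRect(c)
print([int(g[r,277]) for r in range(150,175,2)])
for t in (80,95,110,120):
    mm=(m>0)&(cv2.GaussianBlur(g,(3,3),0)>t); cs=cv2.findContours(mm.astype('uint8'),0,1)[0]; k=max(cs,key=cv2.contourArea); e=cv2.fitEllipse(cv2.convexHull(k)); print(t,e,onz(C,*e[0],.146))
```

```text
[158, 80, 79, 79, 110, 99, 131, 131, 131, 131, 122, 132, 131]
80 ((277.015869140625, 198.8790283203125), (88.60153198242188, 90.44575500488281), 0.05359140783548355) [0.58580487 0.12916681 0.146     ]
95 ((277.06414794921875, 200.43890380859375), (86.25601196289062, 89.49312591552734), 84.46781158447266) [0.58696073 0.12893544 0.146     ]
110 ((277.5613708496094, 201.63063049316406), (83.33283233642578, 89.2203369140625), 79.4990005493164) [0.58792073 0.12908049 0.146     ]
120 ((277.5229187011719, 202.2152557373047), (82.415283203125, 88.50575256347656), 83.29844665527344) [0.58834664 0.12895397 0.146     ]
```

drive_tool(rows=[0, 0, 7, 0, 0, 0, 8.5, 0, 0, 7, 0, 0, 0, 8.5, 0, 0, 7, 0, 0, 0, 8.5, 0, 0, 7, 0, 0, 0, 8.5, 0, 0, 7, 0, 0, 0, 8.5, 0, 0, 7, 0, 0, 0, 8.5, 0, 0, 7, 0, 0, 0, 8.5, 0, 0, 7, 0, 0, 0, 8.5, 0, 0, 7, 0, 0, 0, 8.5, 0, 0, 7, 0, 0, 0, 8.5, 0, 0, 7, 0, 0, 0, 8.5, 0, 0, 7, 0, 0, 0, 8.5, 0, 0, 7, 0, 0, 0, 8.5, 0, 0, 7, 0, 0, 0, 8.5, 0, 0, 7, 0, 0, 0, 8.5, 0, 0, 7, 0, 0, 0, 8.5, 0, 0, 7, 0, 0, 0, 8.5, 0, 0, 7, 0, 0, 0, 8.5, 0, 0, 7, 0, 0, 0, 8.5, 0, 0, 7, 0, 0, 0, 8.5])

```text
time_s: 3.53
eef_pos: [0.5844, 0.1325, 0.2509]
orientation: [0.973, 0.231, -0.0, 0.0]
wrist_force: [0.1, -0.3, 0.2]
grip_width: 0.0849
```

Run:
```python
from m import *
s,im=snap('wrist','w2.png'); print(s['time_s'],s['joint_pos'],s['eef_pos'],R.from_quat(s['orientation']).as_matrix().round(3))
m,c=lid(im); C=cam('wrist',s);g=im[:,:,1]
for t in (1,80,95,110,120):
    mm=(m>0)&(cv2.GaussianBlur(g,(3,3),0)>t); cs=cv2.findContours(mm.astype('uint8'),0,1)[0]; k=max(cs,key=cv2.contourArea); e=cv2.fitEllipse(cv2.convexHull(k)); print(t,e,onz(C,*e[0],.146))
```

```text
3.5333 [ 2.22991211e-01  2.18949545e-01  3.62907283e-01  1.71541877e+00
 -7.25786604e-06  2.89828799e+00] [0.58438081 0.13251343 0.25092485] [[ 0.893  0.45  -0.001]
 [ 0.45  -0.893 -0.   ]
 [-0.001 -0.    -1.   ]]
1 ((279.1930236816406, 192.88235473632812), (89.428955078125, 91.54042053222656), 6.484650135040283) [0.59046227 0.13304913 0.146     ]
80 ((279.176513671875, 192.8976287841797), (89.41815948486328, 91.50785064697266), 5.387627124786377) [0.59044674 0.1330545  0.146     ]
95 ((279.0402526855469, 194.49717712402344), (87.1985855102539, 89.87483978271484), 94.41120147705078) [0.58933205 0.13259851 0.146     ]
110 ((278.63714599609375, 196.04141235351562), (83.75813293457031, 89.16300201416016), 98.53536224365234) [0.58816498 0.13233113 0.146     ]
120 ((278.5391540527344, 196.66250610351562), (82.95191955566406, 87.67462158203125), 94.51123046875) [0.58771537 0.13218221 0.146     ]
```

Run:
```python
from m import *
for i in range(3):
  s,im=snap('wrist','w3.png'); print(s['time_s'],s['eef_pos'],s['dq'].round(4)[[0,5]],s['joint_pos'])
  m,c=lid(im); C=cam('wrist',s);g=im[:,:,1]
  for t in (120,):
    mm=(m>0)&(cv2.GaussianBlur(g,(3,3),0)>t); cs=cv2.findContours(mm.astype('uint8'),0,1)[0]; k=max(cs,key=cv2.contourArea); e=cv2.fitEllipse(cv2.convexHull(k)); print(t,e,onz(C,*e[0],.146))
```

```text
3.5833 [0.58439102 0.13251025 0.25094027] [-3.000e-04 -3.004e-01] [ 2.22987784e-01  2.18958905e-01  3.62948663e-01  1.71542995e+00
 -1.88350941e-05  2.90732125e+00]
120 ((278.5091247558594, 196.65728759765625), (82.9146957397461, 87.69954681396484), 94.46849060058594) [0.58771328 0.13217521 0.146     ]
3.6333 [0.58439929 0.13252765 0.25094906] [-0.0008 -0.1764] [2.23003548e-01 2.18949938e-01 3.62955409e-01 1.71540532e+00
 1.12488334e-06 2.89445828e+00]
120 ((278.5191345214844, 196.70761108398438), (82.896240234375, 87.65162658691406), 93.82548522949219) [0.58769541 0.13221786 0.146     ]
3.6833 [0.58442646 0.1325032  0.2510198 ] [-0.0007 -0.0553] [ 2.22960940e-01  2.18929201e-01  3.63070190e-01  1.71543711e+00
 -1.40206437e-05  2.88904961e+00]
120 ((278.50701904296875, 196.746337890625), (82.94371795654297, 87.65477752685547), 93.02763366699219) [0.58768489 0.13219649 0.146     ]
```

View pics/w3.png

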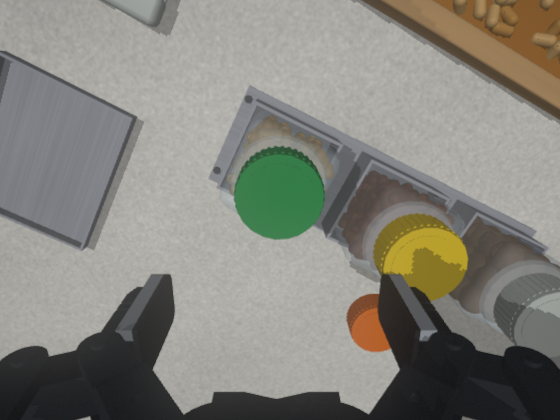

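drive_tool(rows=[0, 0, 2, 0.09, 0.06, 2.0, 8.5, 0, 0, 2, 0.09, 0.07, 2.5, 8.5, 0, 0, 1, 0, 0, 2.5, 8.5, 0, 0, 0, 0, 0, 2.5, 8.5, 0, 0, 0, 0, 0, 2.0, 8.5, 0, 0, 0, 0, 0, 1.0, 8.5, 0, 0, 0, 0, 0, 0.8, 8.5, 0, 0, 0, 0, 0, 0.4, 8.5, 0, 0, 0, 0, 0, 0.4, 8.5, 0, 0, 0, 0, 0, 0, 8.5])

```text
time_s: 4.57
eef_pos: [0.5869, 0.1322, 0.1106]
orientation: [0.981, 0.192, 0.0, -0.0]
wrist_force: [-0.4, -0.1, 0.2]
grip_width: 0.0853
```

Run:
```python
from m import *
s,im=snap('wrist','w4.png'); print(s)
snap('scene','s4.png')
im=cv2.imread('pics/s4.png'); cv2.imwrite('pics/s4c.png',cv2.resize(im[130:290,220:420],None,fx=3.7,fy=3.7))
```

```text
{'time_s': 4.5667, 'joint_pos': array([2.21534186e-01, 1.97227829e-01, 6.59881110e-02, 1.43901793e+00,
       1.94566214e-05, 2.97740136e+00]), 'dq': array([-0.00068016, -0.00341015,  0.01353894,  0.01378852,  0.00093469,
        0.00214859]), 'tau': array([ 1.48072568e-04, -5.98277736e+01,  4.71007133e+01, -2.25870945e-01,
        1.84624228e-04, -1.70045154e-02]), 'eef_pos': array([0.58690951, 0.13219583, 0.11055349]), 'orientation': array([ 9.81459522e-01,  1.91669333e-01,  2.68950980e-04, -1.74456380e-05]), 'wrist_force': array([-0.42735685, -0.11770441,  0.22209809]), 'ft_torque': array([-0.02013531,  0.03915184,  0.00458017]), 'grip_width': 0.08533960007697702}
```

View pics/w4.png

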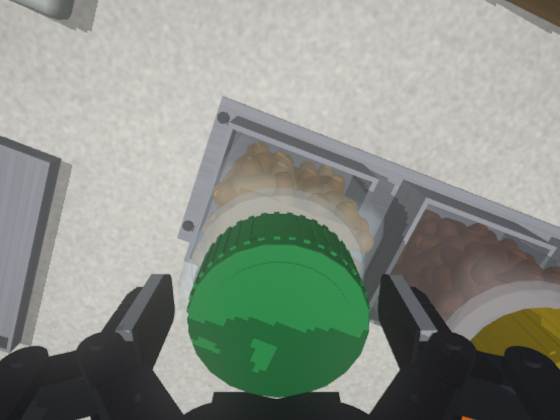

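View pics/s4c.png

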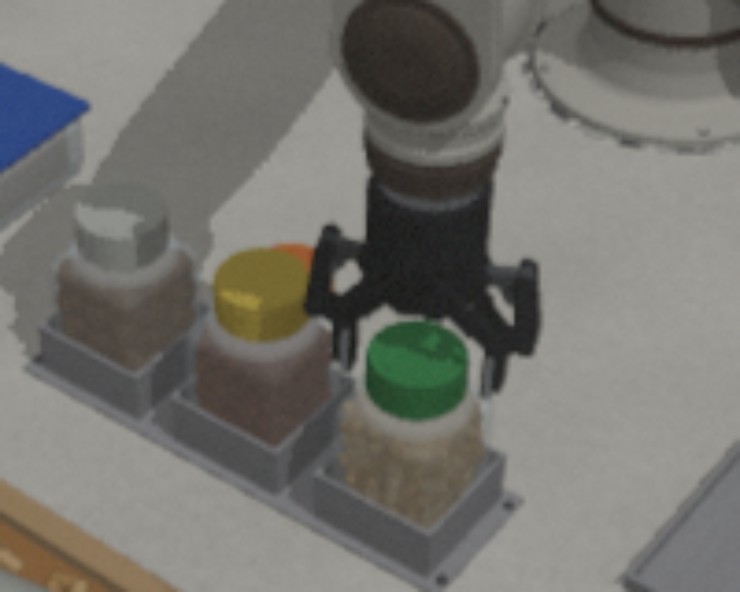

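drive_tool(rows=[0, 0, 0, 0, 0, 0, 6, 0, 0, 0, 0, 0, 0, 6, 0, 0, 0, 0, 0, 0, 6, 0, 0, 0, 0, 0, 0, 6, 0, 0, 0, 0, 0, 0, 6, 0, 0, 0, 0, 0, 0, 6], force=60)

```text
time_s: 5.17
eef_pos: [0.5872, 0.1321, 0.1115]
orientation: [0.982, 0.191, 0.001, 0.0]
wrist_force: [-0.4, -1.6, 6.2]
grip_width: 0.0651
```

Run:
```python
from m import *
s,im=snap('wrist','w5.png'); print(s['eef_pos'],s['wrist_force'],s['ft_torque'],s['grip_width'])
```

```text
[0.58724815 0.13209391 0.11151978] [-0.38733433 -1.62045441  6.23457442] [-0.24911614 -0.01467591 -0.01377076] 0.06511924577928016
```

View pics/w5.png

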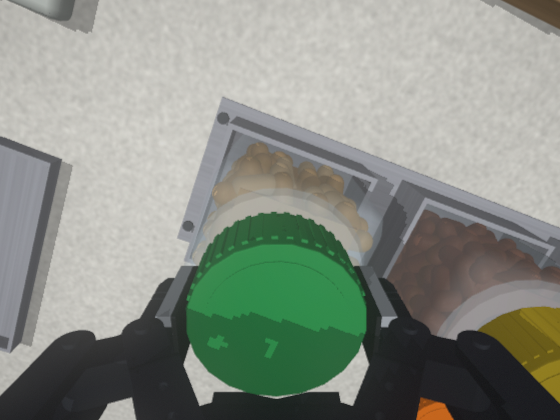

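drive_tool(rows=[0, 0, -3, 0, 0, -0.01, 6, 0, 0, -5, 0, 0, -0.015, 6, 0, 0, -7, 0, 0, -0.016, 6, 0, 0, -7, 0, 0, -0.016, 6, 0, 0, -7, 0, 0, -0.016, 6, 0, 0, -7, 0, 0, -0.016, 6, 0, 0, -7, 0, 0, -0.016, 6, 0, 0, -7, 0, 0, -0.016, 6, 0, 0, -7, 0, 0, -0.016, 6, 0, 0, -7, 0, 0, -0.016, 6, 0, 0, -7, 0, 0, -0.016, 6, 0, 0, -7, 0, 0, -0.016, 6])

```text
time_s: 6.22
eef_pos: [0.5871, 0.132, 0.1128]
orientation: [0.64, 0.768, 0.0, 0.001]
wrist_force: [0.9, -1.2, 2.9]
grip_width: 0.0651
```

Run:
```python
from m import *
s,im=snap('wrist','w6.png'); print(s['eef_pos'],s['wrist_force'],s['ft_torque'],s['grip_width'],s['joint_pos'])
```

```text
[0.58713005 0.13202267 0.11278388] [ 0.93124568 -1.21931044  2.8687215 ] [-0.1697335  -0.23253446 -0.04518649] 0.06506286787257858 [ 2.21330589e-01  1.96578105e-01  6.95313612e-02  1.44247769e+00
 -3.13386543e-04  1.61058798e+00]
```

View pics/w6.png

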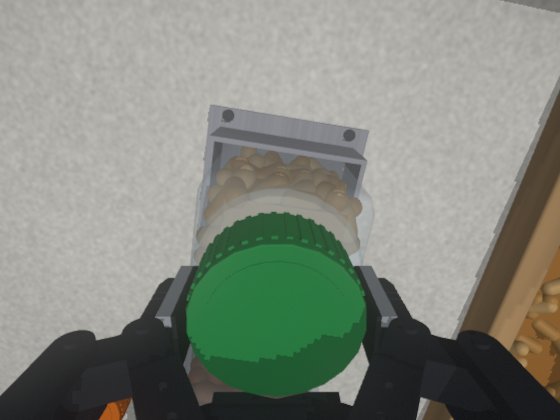

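drive_tool(rows=[0, 0, -7, 0, 0, -0.017, 6, 0, 0, -7, 0, 0, -0.017, 6, 0, 0, -7, 0, 0, -0.017, 6, 0, 0, -7, 0, 0, -0.017, 6, 0, 0, -7, 0, 0, -0.017, 6, 0, 0, -7, 0, 0, -0.016, 6, 0, 0, -7, 0, 0, -0.016, 6, 0, 0, -7, 0, 0, -0.016, 6, 0, 0, -7, 0, 0, -0.016, 6, 0, 0, -7, 0, 0, -0.016, 6, 0, 0, -7, 0, 0, -0.016, 6, 0, 0, -7, 0, 0, -0.016, 6, 0, 0, -7, 0, 0, -0.016, 6, 0, 0, -7, 0, 0, -0.016, 6, 0, 0, -7, 0, 0, -0.016, 6, 0, 0, -7, 0, 0, -0.016, 6, 0, 0, -7, 0, 0, -0.016, 6, 0, 0, -7, 0, 0, -0.016, 6, 0, 0, -7, 0, 0, -0.016, 6, 0, 0, -7, 0, 0, -0.016, 6])

```text
time_s: 7.93
eef_pos: [0.5869, 0.1324, 0.1159]
orientation: [-0.502, 0.865, 0.0, 0.001]
wrist_force: [-0.2, 1.0, 1.9]
grip_width: 0.065
```

drive_tool(rows=[0, 0, -7, 0, 0, -0.016, 6, 0, 0, -7, 0, 0, -0.016, 6, 0, 0, -7, 0, 0, -0.016, 6, 0, 0, -7, 0, 0, -0.016, 6, 0, 0, -7, 0, 0, -0.016, 6, 0, 0, -7, 0, 0, -0.016, 6, 0, 0, -7, 0, 0, -0.016, 6, 0, 0, -7, 0, 0, -0.016, 6, 0, 0, -7, 0, 0, -0.016, 6, 0, 0, -7, 0, 0, -0.016, 6, 0, 0, -7, 0, 0, -0.016, 6, 0, 0, -7, 0, 0, -0.016, 6, 0, 0, -7, 0, 0, -0.016, 6, 0, 0, -7, 0, 0, -0.016, 6, 0, 0, -7, 0, 0, -0.016, 6, 0, 0, -7, 0, 0, -0.016, 6, 0, 0, -5, 0, 0, -0.01, 6, 0, 0, 0, 0, 0, 0, 6])

```text
time_s: 9.43
eef_pos: [0.5867, 0.1321, 0.1185]
orientation: [1.0, -0.025, 0.0, -0.0]
wrist_force: [0.9, 0.4, 2.1]
grip_width: 0.0648
```

Run:
```python
from m import *
s,im=snap('wrist','w7.png'); print(s['eef_pos'],s['wrist_force'],s['ft_torque'],s['grip_width'],s['joint_pos'])
snap('scene','s7.png')
im=cv2.imread('pics/s7.png'); cv2.imwrite('pics/s7c.png',cv2.resize(im[130:290,220:420],None,fx=3.7,fy=3.7))
```

```text
[0.58674731 0.13212859 0.11847779] [0.86057257 0.40677353 2.137783  ] [ 0.03502915 -0.06789044  0.0522303 ] 0.0647843001833267 [ 2.21469163e-01  1.95892991e-01  7.97024398e-02  1.45417740e+00
  5.15667521e-05 -2.87000980e+00]
```

View pics/w7.png

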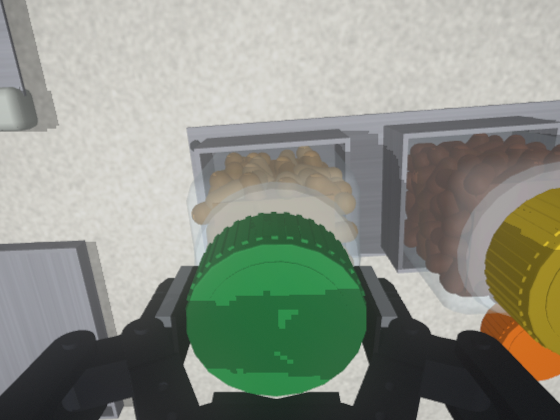

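View pics/s7c.png

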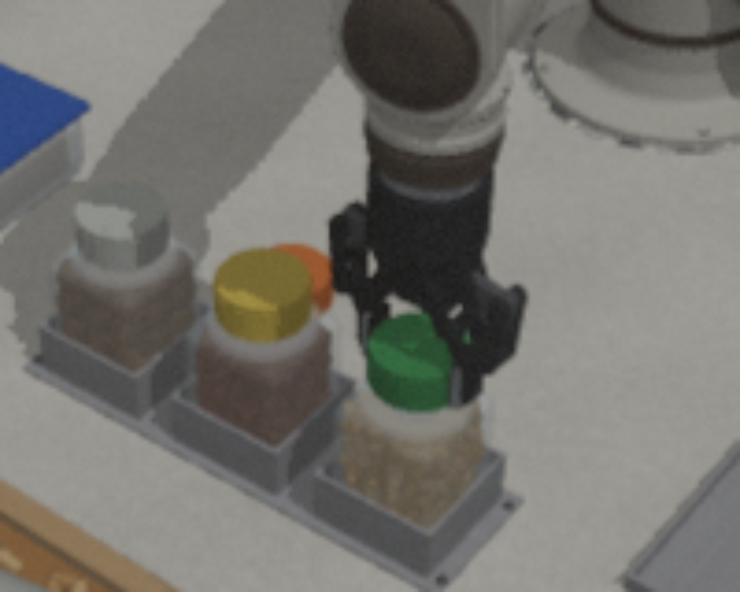

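drive_tool(rows=[0, 0, 0, 0, 0, 0, 8.5, 0, 0, 0, 0, 0, 0, 8.5, 0, 0, 0, 0, 0, 0, 8.5, 0, 0, 0, 0, 0, 0, 8.5, 0, 0, 0, 0, 0, 0, 8.5, 0, 0, 7, 0, 0, 0, 8.5, 0, 0, 7, 0, 0, 0, 8.5, 0, 0, 7, 0, 0, 0, 8.5, 0, 0, 7, 0, 0, 0, 8.5, 0, 0, 7, 0, 0, 0, 8.5, 0, 0, 7, 0, 0, 0, 8.5])

```text
time_s: 10.45
eef_pos: [0.5867, 0.1321, 0.118]
orientation: [0.923, -0.385, -0.0, 0.0]
wrist_force: [-0.1, -0.4, 0.1]
grip_width: 0.0849
```

Run:
```python
from m import *
s,im=snap('wrist','w8.png'); print(s['eef_pos'],s['wrist_force'],s['grip_width'],s['joint_pos'][5])
```

```text
[0.58665108 0.13211599 0.11797189] [-0.08128054 -0.4053394   0.07741739] 0.08490673110785268 -2.1292418027466242
```

View pics/w8.png

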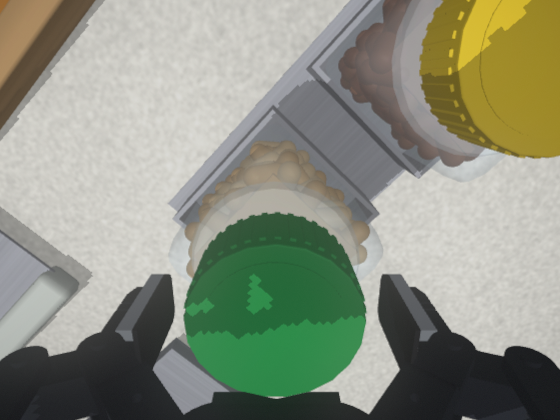

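drive_tool(rows=[0, 0, 7, 0, 0, 0, 8.5, 0, 0, 7, 0, 0, 0, 8.5, 0, 0, 7, 0, 0, 0, 8.5, 0, 0, 7, 0, 0, 0, 8.5, 0, 0, 7, 0, 0, 0, 8.5, 0, 0, 7, 0, 0, 0, 8.5, 0, 0, 7, 0, 0, 0, 8.5, 0, 0, 7, 0, 0, 0, 8.5, 0, 0, 7, 0, 0, 0, 8.5, 0, 0, 7, 0, 0, 0, 8.5, 0, 0, 7, 0, 0, 0, 8.5, 0, 0, 7, 0, 0, 0, 8.5, 0, 0, 7, 0, 0, 0, 8.5, 0, 0, 7, 0, 0, 0, 8.5, 0, 0, 7, 0, 0, 0, 8.5, 0, 0, 7, 0, 0, 0, 8.5, 0, 0, 7, 0, 0, 0, 8.5, 0, 0, 7, 0, 0, 0, 8.5, 0, 0, 7, 0, 0, 0, 8.5, 0, 0, 7, 0, 0, 0, 8.5])

```text
time_s: 12.17
eef_pos: [0.5867, 0.1321, 0.118]
orientation: [0.045, 0.999, -0.0, -0.0]
wrist_force: [0.7, -0.1, -0.5]
grip_width: 0.085
```

drive_tool(rows=[0, 0, 7, 0, 0, 0, 8.5, 0, 0, 7, 0, 0, 0, 8.5, 0, 0, 7, 0, 0, 0, 8.5, 0, 0, 7, 0, 0, 0, 8.5, 0, 0, 7, 0, 0, 0, 8.5, 0, 0, 7, 0, 0, 0, 8.5, 0, 0, 7, 0, 0, 0, 8.5, 0, 0, 7, 0, 0, 0, 8.5, 0, 0, 7, 0, 0, 0, 8.5, 0, 0, 7, 0, 0, 0, 8.5, 0, 0, 7, 0, 0, 0, 8.5, 0, 0, 7, 0, 0, 0, 8.5, 0, 0, 7, 0, 0, 0, 8.5, 0, 0, 7, 0, 0, 0, 8.5, 0, 0, 7, 0, 0, 0, 8.5, 0, 0, 7, 0, 0, 0, 8.5, 0, 0, 0, 0, 0, 0, 8.5])

```text
time_s: 13.58
eef_pos: [0.5867, 0.1321, 0.118]
orientation: [0.853, 0.522, -0.0, -0.0]
wrist_force: [-1.2, -0.4, -0.4]
grip_width: 0.085
```

Run:
```python
from m import *
s=env.sense(); print(s['eef_pos'],s['wrist_force'],s['grip_width'],s['joint_pos'][5])
```

```text
[0.58666037 0.13210832 0.11796735] [-1.1602315  -0.38574737 -0.4235906 ] 0.08503857971781749 2.2656405943319524
```

drive_tool(rows=[0, 0, 0, 0, 0, 0, 6, 0, 0, 0, 0, 0, 0, 6, 0, 0, 0, 0, 0, 0, 6, 0, 0, 0, 0, 0, 0, 6, 0, 0, 0, 0, 0, 0, 6, 0, 0, 0, 0, 0, 0, 6], force=60)

```text
time_s: 14.08
eef_pos: [0.5869, 0.1322, 0.1185]
orientation: [0.852, 0.523, 0.0, 0.0]
wrist_force: [0.8, 1.1, 4.5]
grip_width: 0.0648
```

drive_tool(rows=[0, 0, -4, 0, 0, -0.016, 6, 0, 0, -7, 0, 0, -0.016, 6, 0, 0, -7, 0, 0, -0.016, 6, 0, 0, -7, 0, 0, -0.016, 6, 0, 0, -7, 0, 0, -0.016, 6, 0, 0, -7, 0, 0, -0.016, 6, 0, 0, -7, 0, 0, -0.016, 6, 0, 0, -7, 0, 0, -0.016, 6, 0, 0, -7, 0, 0, -0.016, 6, 0, 0, -7, 0, 0, -0.016, 6, 0, 0, -7, 0, 0, -0.016, 6, 0, 0, -7, 0, 0, -0.016, 6, 0, 0, -7, 0, 0, -0.016, 6, 0, 0, -7, 0, 0, -0.016, 6, 0, 0, -7, 0, 0, -0.016, 6, 0, 0, -7, 0, 0, -0.016, 6, 0, 0, -7, 0, 0, -0.016, 6, 0, 0, -7, 0, 0, -0.016, 6, 0, 0, -7, 0, 0, -0.016, 6, 0, 0, -7, 0, 0, -0.016, 6])

```text
time_s: 15.75
eef_pos: [0.5871, 0.1321, 0.1215]
orientation: [-0.177, 0.984, -0.0, 0.0]
wrist_force: [-0.2, -0.4, 3.5]
grip_width: 0.0647
```

drive_tool(rows=[0, 0, -7, 0, 0, -0.016, 6, 0, 0, -7, 0, 0, -0.016, 6, 0, 0, -7, 0, 0, -0.016, 6, 0, 0, -7, 0, 0, -0.016, 6, 0, 0, -7, 0, 0, -0.016, 6, 0, 0, -7, 0, 0, -0.016, 6, 0, 0, -7, 0, 0, -0.016, 6, 0, 0, -7, 0, 0, -0.016, 6, 0, 0, -7, 0, 0, -0.016, 6, 0, 0, -7, 0, 0, -0.016, 6, 0, 0, -7, 0, 0, -0.016, 6, 0, 0, -7, 0, 0, -0.016, 6, 0, 0, -7, 0, 0, -0.016, 6, 0, 0, -7, 0, 0, -0.016, 6, 0, 0, -7, 0, 0, -0.016, 6, 0, 0, -7, 0, 0, -0.016, 6, 0, 0, -7, 0, 0, -0.016, 6, 0, 0, -7, 0, 0, -0.016, 6, 0, 0, -7, 0, 0, -0.016, 6, 0, 0, -7, 0, 0, -0.016, 6])

```text
time_s: 17.42
eef_pos: [0.5869, 0.1321, 0.1246]
orientation: [0.985, -0.17, 0.0, -0.0]
wrist_force: [1.3, -0.6, 3.5]
grip_width: 0.065
```

drive_tool(rows=[0, 0, 0, 0, 0, -0.1, 6, 0, 0, 0, 0, 0, -0.1, 6, 0, 0, 0, 0, 0, 0, 6, 0, 0, 0, 0, 0, 0, 6])

```text
time_s: 17.75
eef_pos: [0.5865, 0.1321, 0.1261]
orientation: [0.985, -0.174, -0.0, 0.0]
wrist_force: [0.9, 0.9, 0.4]
grip_width: 0.065
```

Run:
```python
from m import *
s,im=snap('wrist','w9.png'); print(s['eef_pos'],s['wrist_force'],s['ft_torque'],s['grip_width'],s['joint_pos'])
```

```text
[0.58653804 0.13209933 0.12613772] [0.87587987 0.92968868 0.36640697] [ 0.00262012 -0.00692102  0.03132224] 0.06497982513219072 [ 2.21531400e-01  1.95703363e-01  9.42235788e-02  1.46989799e+00
 -1.85835675e-05 -2.56943427e+00]
```

View pics/w9.png

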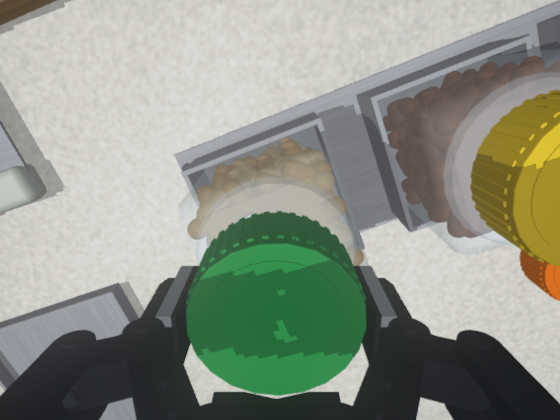

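drive_tool(rows=[0, 0, 0, 0, 0, -0.1, 6, 0, 0, 0, 0, 0, -0.1, 6, 0, 0, 0, 0, 0, -0.1, 6, 0, 0, 0, 0, 0, 0, 6, 0, 0, 0, 0, 0, 0, 6])

```text
time_s: 18.22
eef_pos: [0.5868, 0.1322, 0.1296]
orientation: [0.985, -0.173, 0.0, -0.0]
wrist_force: [-0.2, -0.5, -1.2]
grip_width: 0.0652
```

drive_tool(rows=[0, 0, 0, 0, 0, -0.2, 6, 0, 0, 0, 0, 0, -0.2, 6, 0, 0, 0, 0, 0, 0, 6, 0, 0, 0, 0, 0, 0, 6])

```text
time_s: 18.55
eef_pos: [0.5868, 0.1321, 0.1337]
orientation: [0.985, -0.173, 0.0, -0.0]
wrist_force: [0.0, -0.6, -0.8]
grip_width: 0.0648
```

Run:
```python
from m import *
s,im=snap('wrist','w10.png'); print(s['eef_pos'],s['wrist_force'],s['ft_torque'],s['grip_width'])
snap('scene','s10.png')
im=cv2.imread('pics/s10.png'); cv2.imwrite('pics/s10c.png',cv2.resize(im[130:290,220:420],None,fx=3.7,fy=3.7))
```

```text
[0.58679195 0.1321415  0.1336787 ] [ 0.01860017 -0.58788186 -0.8245942 ] [-0.01632281  0.01330729 -0.00453155] 0.06478293345558367
```

View pics/s10c.png

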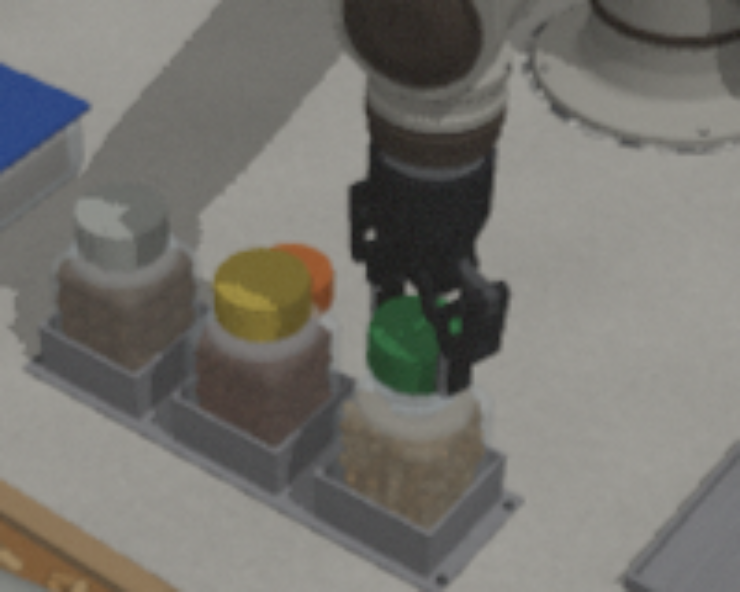

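drive_tool(rows=[0, 0, 0, 0, 0, -1, 6, 0, 0, 0, 0, 0, -2, 6, 0, 0, 0, 0, 0, -2, 6, 0, 0, 0, 0, 0, -2, 6, 0, 0, 0, 0, 0, -1.5, 6, 0, 0, 0, 0, 0, -0.5, 6, 0, 0, 0, 0, 0, 0, 6])

```text
time_s: 19.23
eef_pos: [0.5873, 0.1322, 0.2253]
orientation: [0.985, -0.173, 0.001, -0.001]
wrist_force: [-0.3, 0.6, -1.0]
grip_width: 0.0648
```

drive_tool(rows=[0, 0, 0, -0.8, -0.7, 0, 6, 0, 0, 0, -1.5, -1.33, 0, 6, 0, 0, 0, -1.5, -1.33, 0, 6, 0, 0, 0, -1.5, -1.33, 0, 6, 0, 0, 0, -1.5, -1.33, 0, 6, 0, 0, 0, -1.5, -1.33, 0, 6, 0, 0, 0, -1.5, -1.33, 0, 6, 0, 0, 0, -1.5, -1.33, 0, 6, 0, 0, 0, -1.5, -1.33, 0, 6, 0, 0, 0, -1.5, -1.33, 0, 6, 0, 0, 0, -1.5, -1.33, 0, 6, 0, 0, 0, -1.5, -1.33, 0, 6, 0, 0, 0, -1.06, -0.97, 0, 6, 0, 0, 0, 0, 0, 0, 6])

```text
time_s: 20.4
eef_pos: [0.4678, 0.3501, 0.2222]
orientation: [0.985, -0.172, -0.001, 0.0]
wrist_force: [-0.0, 0.4, 0.5]
grip_width: 0.0646
```

drive_tool(rows=[0, 0, 5, 0, 0, 0, 6, 0, 0, 7, 0, 0, 0, 6, 0, 0, 7, 0, 0, 0, 6, 0, 0, 7, 0, 0, 0, 6, 0, 0, 7, 0, 0, 0, 6, 0, 0, 7, 0, 0, 0, 6, 0, 0, 7, 0, 0, 0, 6, 0, 0, 7, 0, 0, 0, 6, 0, 0, 7, 0, 0, 0, 6, 0, 0, 7, 0, 0, 0, 6, 0, 0, 2, 0, 0, 0, 6, 0, 0, 0, 0, 0, 0, 6, 0, 0, 0, 0, 0, 0, 6])

```text
time_s: 21.48
eef_pos: [0.4696, 0.3476, 0.2229]
orientation: [0.708, -0.706, -0.0, 0.0]
wrist_force: [0.7, 0.4, -0.6]
grip_width: 0.0646
```

Run:
```python
from m import *
s,im=snap('wrist','w11.png'); print(s['eef_pos'],s['orientation'],s['wrist_force'],s['grip_width'],s['joint_pos'][5])
snap('scene','s11.png')
```

```text
[0.46961661 0.34761468 0.22290922] [ 7.07989715e-01 -7.06222611e-01 -3.01065160e-05  4.31624961e-04] [ 0.71179913  0.4006181  -0.5614197 ] 0.06462853164270849 -0.9360560348218813
```

View pics/w11.png

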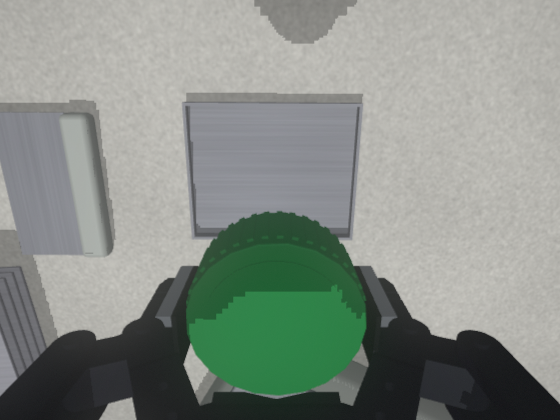

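View pics/s11.png

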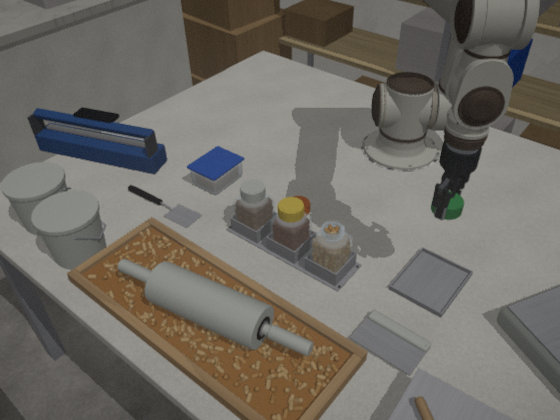

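```bash
python3 - <<'E'
from m import *
s=env.sense(); C=cam('wrist',s)
P=[onz(C,*p,.014) for p in [(183,101),(363,101),(352,238),(192,238)]]
for p in P: print(p.round(4))
print(np.mean(P,0),[np.linalg.norm(P[i]-P[i-1]).round(4) for i in range(4)], proj(C,[.4703,.3481,.003]))
m,c=lid(cv2.imread('pics/w11.png')[:,:,::-1].copy());print(cv2.boundingRect(c))
E
python3 - <<'E'
import cv2
im=cv2.imread('pics/w11.png');cv2.imwrite('pics/w11c.png',cv2.resize(im[80:260,170:380],None,fx=3.3,fy=3.3))
E
```

```text
[0.5559 0.2836 0.014 ]
[0.3873 0.2832 0.014 ]
[0.3877 0.4235 0.014 ]
[0.5576 0.4238 0.014 ]
[0.47212597 0.35353674 0.014     ] [np.float64(0.1402), np.float64(0.1686), np.float64(0.1402), np.float64(0.1699)] [274.35231783 165.97208423]
(186, 212, 181, 183)
```

View pics/w11c.png

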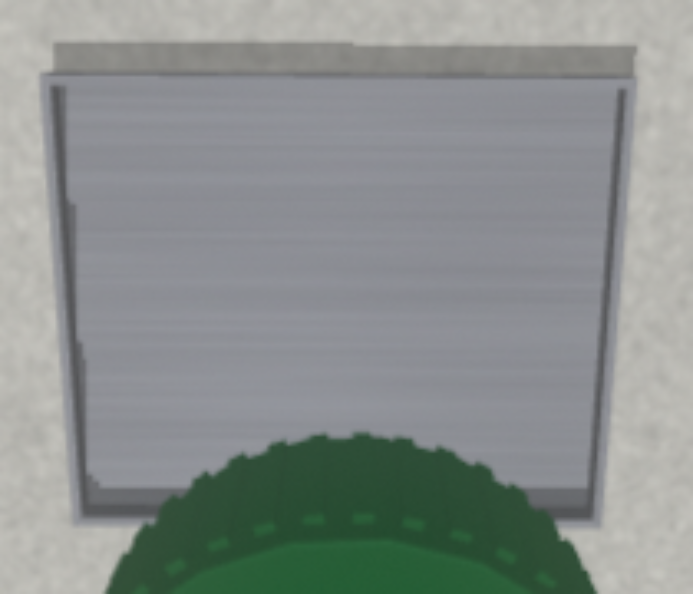

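drive_tool(rows=[0, 0, 0, -0.25, -0.12, 1, 6, 0, 0, 0, -0.25, -0.13, 2, 6, 0, 0, 0, 0, 0, 2.5, 6, 0, 0, 0, 0, 0, 2.5, 6, 0, 0, 0, 0, 0, 2.5, 6, 0, 0, 0, 0, 0, 2.5, 6, 0, 0, 0, 0, 0, 2.5, 6, 0, 0, 0, 0, 0, 2, 6, 0, 0, 0, 0, 0, 1.5, 6, 0, 0, 0, 0, 0, 1, 6, 0, 0, 0, 0, 0, 0.5, 6, 0, 0, 0, 0, 0, 0.3, 6, 0, 0, 0, 0, 0, 0, 6, 0, 0, 0, 0, 0, 0, 6])

```text
time_s: 22.75
eef_pos: [0.4726, 0.3533, 0.0163]
orientation: [0.708, -0.707, 0.0, -0.001]
wrist_force: [0.1, 1.2, 1.1]
grip_width: 0.0647
```

Run:
```python
from m import *
s,im=snap('wrist','w12.png'); print(s['eef_pos'],s['orientation'],s['wrist_force'],s['grip_width'],s['joint_pos'][5])
snap('scene','s12.png')
im=cv2.imread('pics/s12.png'); cv2.imwrite('pics/s12c.png',cv2.resize(im[170:320,360:540],None,fx=4,fy=4))
```

```text
[0.47257607 0.35328231 0.01627069] [ 7.07538558e-01 -7.06674471e-01  9.88770024e-05 -6.10210221e-04] [0.14752932 1.16810903 1.05470618] 0.06467674291032928 -0.9300662203076339
```

View pics/w12.png

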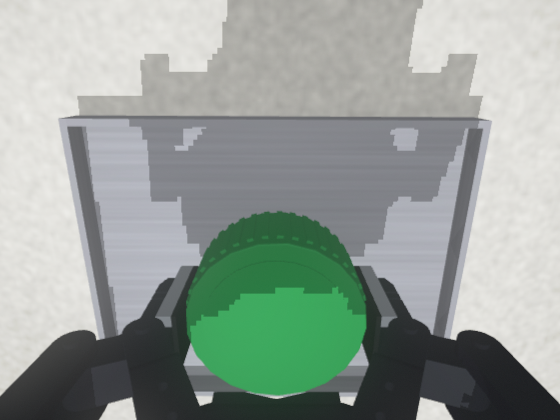

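View pics/s12c.png

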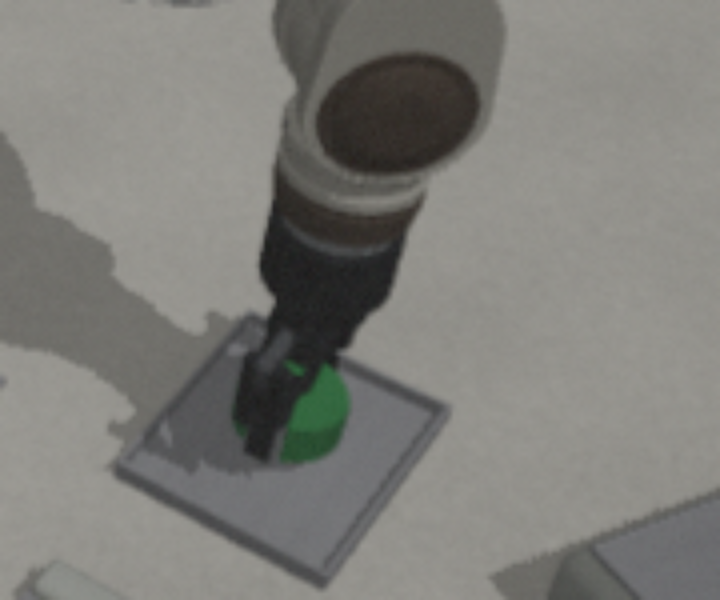

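drive_tool(rows=[0, 0, 0, 0, 0, 0.4, 6, 0, 0, 0, 0, 0, 0.4, 6, 0, 0, 0, 0, 0, 0.2, 6, 0, 0, 0, 0, 0, 0, 6, 0, 0, 0, 0, 0, 0, 6])

```text
time_s: 23.27
eef_pos: [0.472, 0.3528, 0.0052]
orientation: [0.707, -0.707, -0.0, 0.0]
wrist_force: [0.5, 0.1, -1.5]
grip_width: 0.0652
```

drive_tool(rows=[0, 0, 0, 0, 0, 0.1, 6, 0, 0, 0, 0, 0, 0.1, 6, 0, 0, 0, 0, 0, 0, 6])

```text
time_s: 23.52
eef_pos: [0.4721, 0.3529, 0.0033]
orientation: [0.707, -0.707, 0.0, 0.0]
wrist_force: [-0.3, -1.0, -0.1]
grip_width: 0.0645
```

drive_tool(rows=[0, 0, 0, 0, 0, 0.1, 6, 0, 0, 0, 0, 0, 0.1, 6, 0, 0, 0, 0, 0, 0, 6])

```text
time_s: 23.77
eef_pos: [0.4721, 0.3529, 0.0012]
orientation: [0.707, -0.707, -0.0, 0.0]
wrist_force: [0.2, -0.5, -0.6]
grip_width: 0.0646
```

drive_tool(rows=[0, 0, 0, 0, 0, 0.1, 6, 0, 0, 0, 0, 0, 0, 6])

```text
time_s: 23.93
eef_pos: [0.4721, 0.3529, 0.0003]
orientation: [0.707, -0.707, -0.0, 0.0]
wrist_force: [-0.7, -0.8, -0.7]
grip_width: 0.0647
```

drive_tool(rows=[0, 0, 0, 0, 0, 0.1, 6, 0, 0, 0, 0, 0, 0, 6])

```text
time_s: 24.1
eef_pos: [0.4721, 0.3529, -0.0007]
orientation: [0.707, -0.707, -0.0, 0.0]
wrist_force: [-0.3, 0.1, -0.5]
grip_width: 0.065
```

drive_tool(rows=[0, 0, 0, 0, 0, 0.05, 6, 0, 0, 0, 0, 0, 0, 6])

```text
time_s: 24.27
eef_pos: [0.4721, 0.3529, -0.0011]
orientation: [0.707, -0.707, 0.0, 0.0]
wrist_force: [0.1, -0.1, -0.7]
grip_width: 0.0648
```

drive_tool(rows=[0, 0, 0, 0, 0, 0.05, 6, 0, 0, 0, 0, 0, 0, 6])

```text
time_s: 24.43
eef_pos: [0.4722, 0.353, -0.0015]
orientation: [0.708, -0.707, 0.0, -0.0]
wrist_force: [-0.4, -0.7, -1.6]
grip_width: 0.065
```

drive_tool(rows=[0, 0, 0, 0, 0, 0.05, 6, 0, 0, 0, 0, 0, 0, 6])

```text
time_s: 24.6
eef_pos: [0.4722, 0.353, -0.0015]
orientation: [0.707, -0.707, 0.0, -0.0]
wrist_force: [-1.5, -1.6, 4.3]
grip_width: 0.0649
```

drive_tool(rows=[0, 0, 0, 0, 0, 0.05, 6, 0, 0, 0, 0, 0, 0, 6])

```text
time_s: 24.77
eef_pos: [0.4722, 0.353, -0.0015]
orientation: [0.707, -0.707, 0.0, -0.0]
wrist_force: [-2.6, -2.1, 8.8]
grip_width: 0.0651
```

drive_tool(rows=[0, 0, 0, 0, 0, -0.05, 6, 0, 0, 0, 0, 0, 0, 6.8, 0, 0, 0, 0, 0, 0, 7.2, 0, 0, 0, 0, 0, 0, 7.8, 0, 0, 0, 0, 0, 0, 8.0, 0, 0, 0, 0, 0, 0, 8.0, 0, 0, 0, 0, 0, 0, 8.0], force=20)

```text
time_s: 25.35
eef_pos: [0.4721, 0.3529, -0.0022]
orientation: [0.707, -0.707, -0.0, 0.0]
wrist_force: [-0.0, -0.5, -0.3]
grip_width: 0.0802
```

Run:
```python
from m import *
s,im=snap('wrist','w13.png'); print(s['eef_pos'],s['wrist_force'],s['grip_width'])
```

```text
[ 0.47214081  0.35294079 -0.0021873 ] [-0.00910722 -0.49985563 -0.33731199] 0.08021826016583365
```

View pics/w13.png

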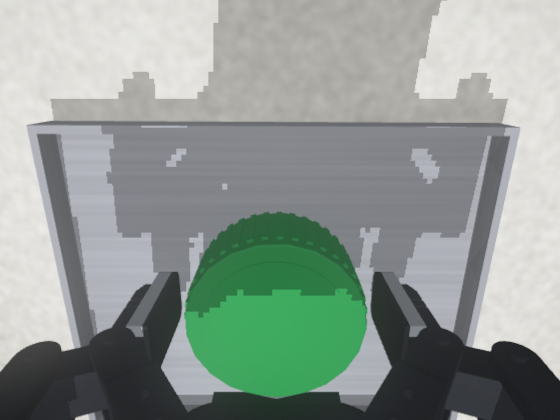

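Released cleanly in the middle of the tray. Now straight up.

drive_tool(rows=[0, 0, 0, 0, 0, -0.5, 8.0, 0, 0, 0, 0, 0, -1, 8.0, 0, 0, 0, 0, 0, -2, 8.0, 0, 0, 0, 0, 0, -2.5, 8.0, 0, 0, 0, 0, 0, -2.5, 8.0, 0, 0, 0, 0, 0, -2.5, 8.0, 0, 0, 0, 0, 0, -2.5, 8.0, 0, 0, 0, 0, 0, -2.5, 8.0, 0, 0, 0, 0, 0, -2.5, 8.0, 0, 0, 0, 0, 0, -2.5, 8.0, 0, 0, 0, 0, 0, -1, 8.0, 0, 0, 0, 0, 0, 0, 8.0, 0, 0, 0, 0, 0, 0, 8.0])

```text
time_s: 26.48
eef_pos: [0.4723, 0.353, 0.2178]
orientation: [0.707, -0.707, 0.0, -0.0]
wrist_force: [0.7, -0.3, -0.9]
grip_width: 0.08
```

Run:
```python
from m import *
s,im=snap('wrist','w14.png'); print(s['eef_pos'],s['wrist_force'],s['grip_width'],s['time_s'])
snap('scene','s14.png')
im=cv2.imread('pics/s14.png'); cv2.imwrite('pics/s14c.png',cv2.resize(im[150:350,210:490],None,fx=2.8,fy=2.8))
for c in ('s7','s14'):
  pass
```

```text
[0.47232015 0.3530415  0.21777898] [ 0.66276161 -0.28357804 -0.89342152] 0.07999079990877994 26.4833
```

View pics/w14.png

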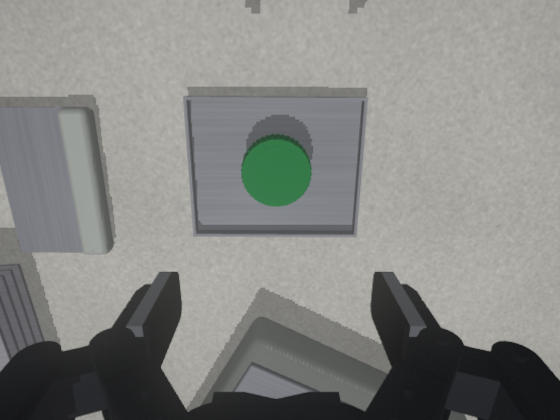

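View pics/s14c.png

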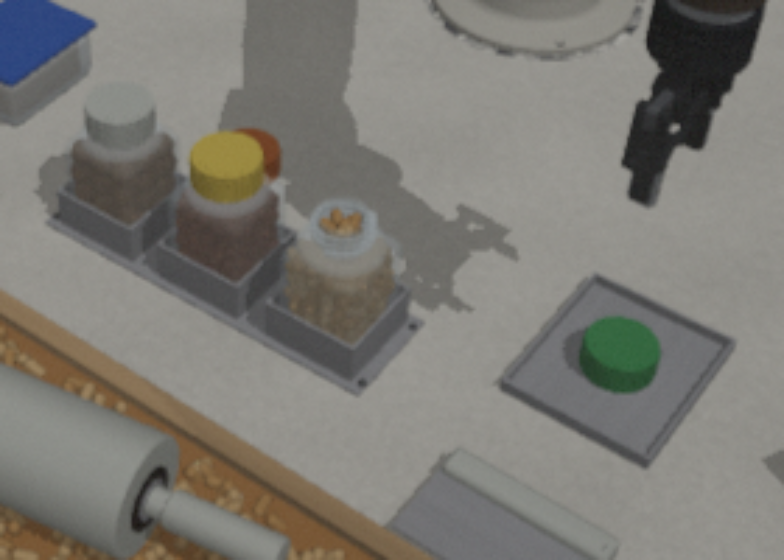

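Run:
```python
from m import *
S=cam('scene'); print(proj(S,[.5866,.132,.141]),proj(S,[.5866,.132,.146]), 'seen lid top before 332.6,226.9')
a=cv2.imread('pics/scene0.png');b=cv2.imread('pics/s14.png')
cv2.imwrite('pics/ba.png',np.hstack([cv2.resize(i[205:290,290:370],None,fx=4.8,fy=5,interpolation=cv2.INTER_CUBIC) for i in (a,b)]))
```

```text
[331.65589594 226.85710826] [331.75732752 225.29667352] seen lid top before 332.6,226.9
```

View pics/ba.png

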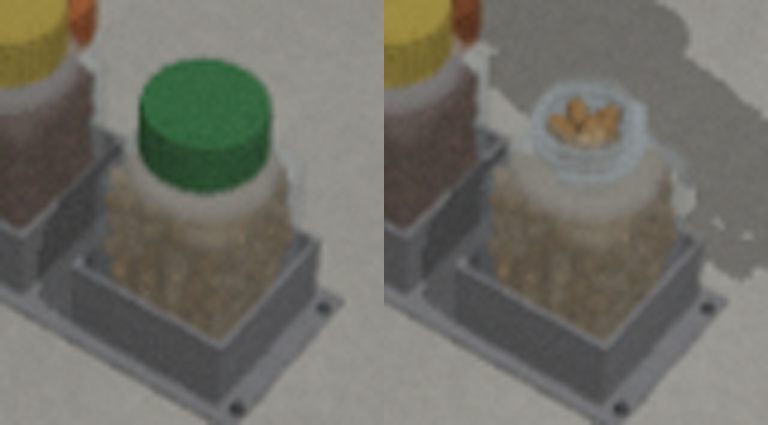

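The jar's body and shoulder sit at the same pixels before and after, so it is fully seated. The neighbouring jar has not moved, and the lid lies flat in the tray with the gripper well clear of it.

Run:
```python
from station import env
print(env.job_done(), env.sense()['time_s'])
```

```text
the job is handed in; nothing more can be done
the job is handed in; nothing more can be done
```

The peanut jar is open, and its green lid lies flat and right way up in the middle of the steel tray. I handed the job in at about 26.5 s of the 72 s allowed.

- **Unscrewing:** I turned the lid anticlockwise in two strokes, about 612° (1.7 turns) in all, raising the tool with the thread. I let go and turned the gripper back once between the strokes.
- **Lifting off:** On the way up the wrist showed only about −1 N, so the jar did not come up with the lid.
- **Setting down:** I lowered the lid until it touched the tray floor, at about 9 N, then opened the fingers and moved straight up.

**Last checks:**
- The wrist and scene pictures show the lid near the centre of the tray.
- Compared with the start, the peanut jar's body is at the same place in its pocket and the almond jar next to it has not moved.
- I checked the other items only by eye in the pictures. They looked unmoved, and the arm went near none of them.
- **Disagreements:** The camera views differed by a few millimetres. The lid's position differed by 2 mm between the two wrist views and by up to 7 mm between the scene and top cameras. The tray's centre differed by about 5 mm between the top and wrist cameras. I averaged the two wrist views for the lid and went mainly by the wrist view for the tray.

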